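Roll the sanding drums into their rack and shut the keepers

ROBOT

A 7-joint arm with a two-finger parallel gripper is mounted at the origin on a cart in front of the work surface, level with it; the furniture and walls round the work are solid. World frame = base frame: x ahead of the robot, y to its left, z up, the work surface at z = 0. Lengths are in mm, angles in rad, forces in N, time in s.
With the tool pointing down it reaches from about 400 to 925 mm from the base axis. Payload 4.1 kg.
Tool frame: the origin (TCP) lies on the centre line of the jaws, within the pads' length; the fingertips stand 19 mm ahead of it and the grasp point (between the pads) is the TCP (r.tips_ahead is the distance from the TCP to the fingertips, in mm); z points along the fingers, y is the line along which they close (so a half turn about z gives the same grasp; the last joint's range is limited). The gripper opens to 85 mm and grips with 20 to 120 N. Pads are 22 mm wide; open, the fingers measure 114 mm over their backs; the gripper's body (76 mm by 85 mm) begins 54 mm behind the grasp point. The pads swing forward as they close: fully open they stand 13 mm farther back than shut.
Start: joints at [-1.409, 0.398, 0.045, 1.537, -0.019, 1.207, -0.051], TCP at [167.581, 628.058, 250.347] pointing down, gripper open.
Joint ranges: [-2.82, 2.82], [-0.49, 2.23], [-1.37, 1.46], [0, 2.46], [-1.36, 4.5], [0.23, 2], [-2.94, 2.94]. Speed limits (rad/s): [2.57, 2.57, 3.14, 3.14, 3.14, 3.14, 3.14].

INTERFACE

Orientations are given as a 3x3 rotation matrix whose columns are the frame's x, y, z axes.
In Python, from cell import r gives the robot as it stands.
- The arm moves only by the shell command python3 -m inch 'ROWS' [FORCE]. ROWS is JSON, a list of rows, each an object with "claw": the opening, from 0 (shut) to 1 (fully open); "translation": the shift along the tool's x, y, z in m, a list of three; "turn": the turn about the tool's z in rad. A call has 1 to 8 rows; each row is the pose to reach, as a shift and turn from the pose commanded when the call began, along the tool's axes at that moment; what a row does not reach only later rows make up. A row lasts 1/12 s, in which the tool goes at most 41.7 mm and 7.16 degrees, less where a joint would pass 70% of its speed; a pose out of reach is approached as far as the arm can. A call with a gripper value outside its range is refused whole. The fingers move at their own pace and stop on an object; FORCE is the grip in N (left out, the last holds). Time passes only in rows, so rows that repeat a pose let the fingers close. It gives the time, the measured TCP pose, the force, the opening and the grip force at its end, in the units of the state.
- r.read_state(): the state, without advancing time (a new reading comes with each control period).
- r.capture(name): name is "side" or "top" or "wrist"; returns a dict with "pixels" (420x560x3 uint8, blue, green, red), "z_map" (420x560 float32, mm along the optical axis (not along the pixel's ray), 0 where there is no reading), "fx", "fy", "cx", "cy" (pixels), "eye" and "orientation" of the camera in the world; the wrist camera has in their place "hand_eye" (4x4, takes a point from camera to tool coordinates, whose origin is the TCP and whose axes are the flange's). Camera axes: x right, y down, z forward; pixel columns grow to the right and rows downward; lengths in mm; the calibration is good to about 2 mm. A picture is of the moment at which its call begins: read the wrist's pose just before it.
- r.sign_off(): hands the job in; it is judged then, once.
The state is a dict: "time": time; "joint_pos": joint angles; "joint_vel": joint speeds; "tau": joint torques, N m; "tcp_pos": TCP position; "ee_rot": TCP orientation; "contact_force": force on the tool from outside, world axes, zero at the start; "ft_torque": the same for the moment, N m; "opening": finger opening in mm; "finger_force": force on a finger pad.
Only numpy, scipy, OpenCV 4.12 (cv2) and the standard library are available. Lean on these libraries where they do the work, as an engineer would, in place of code of your own. Each camera call takes 0.05 s, during which the arm holds its last target. There are 200 camera calls.

TASK

Put the sanding drums that lie at the front of the rack away: for each one pull up the orange keeper cap of its lane, roll the drum along the bench, without lifting it, until it lies against the back stop, and press the cap fully home again so that its arm hangs behind the drum and holds it in. In the end every keeper cap on the rack is fully home, that of an empty lane too; leave the roll of tape and the brush where they are.

Things in the scene. Friction and masses are not known exactly. Their poses are not given: they have to be found in the camera images.
- rack: fixed wooden rack with three lanes. Origin on the bench, middle of the back stop's front face; x points into the stop, y left, z up. Stop 60 mm high. Dividers 16 mm wide, 26 mm high run from the stop to a front kerb 20 mm high (rear face at x = -218 mm) at y = +186, +62, -62, -186 mm; lanes 108 mm wide between them, floor = bench. Steel posts 76 mm high at x = -98 mm on the last three dividers carry the keepers
- drum_a: sanding drum, a plain cylinder 88 mm in diameter and 98 mm long, about 0.35 kg, red-brown sleeve, with aluminium end discs; lies in the front part of a lane of the rack (may be absent). Origin: its centre, 44 mm above the bench; y axis: the cylinder axis, across the lane. Too wide to grip: roll it from the top with shut fingers or another flat part of the hand. Rolling resistance soon stops it; it stays where it rests
- drum_b: sanding drum, a plain cylinder 88 mm in diameter and 98 mm long, about 0.35 kg, blue-grey sleeve, with aluminium end discs; lies in the front part of a lane of the rack (may be absent). Origin: its centre, 44 mm above the bench; y axis: the cylinder axis, across the lane. Too wide to grip: roll it from the top with shut fingers or another flat part of the hand. Rolling resistance soon stops it; it stays where it rests
- drum_c: sanding drum, a plain cylinder 88 mm in diameter and 98 mm long, about 0.35 kg, tan sleeve, with aluminium end discs; lies in the front part of a lane of the rack (may be absent). Origin: its centre, 44 mm above the bench; y axis: the cylinder axis, across the lane. Too wide to grip: roll it from the top with shut fingers or another flat part of the hand. Rolling resistance soon stops it; it stays where it rests
- lane_0 (a point): where the centre of a drum lies when it touches the back stop in the middle of the left lane (44 mm before the stop, 44 mm above the bench)
- cap_0 (a point): centre of the top of the orange keeper cap (24 mm across, 34 mm high) on the post right of the left lane; 110 mm above the bench when home. Its steel arm reaches 34 mm to the left (28 mm short of the lane's middle line), 8 mm thick along the lane, and hangs to 78 mm below the cap's top, barring the lane. With the cap up, drums pass under it and shut fingers pass beside it
- keeper_0 (a joint): height of the left lane's keeper cap above its seat, 0 (home, lane barred) to 0.062 m (fully up); slides straight up and down against a catch of about 4 N and stays where it is left. A drum passes under the arm from 0.057 m upward
- lane_1 (a point): where the centre of a drum lies when it touches the back stop in the middle of the middle lane (44 mm before the stop, 44 mm above the bench)
- cap_1 (a point): centre of the top of the orange keeper cap (24 mm across, 34 mm high) on the post right of the middle lane; 110 mm above the bench when home. Its steel arm reaches 34 mm to the left (28 mm short of the lane's middle line), 8 mm thick along the lane, and hangs to 78 mm below the cap's top, barring the lane. With the cap up, drums pass under it and shut fingers pass beside it
- keeper_1 (a joint): height of the middle lane's keeper cap above its seat, 0 (home, lane barred) to 0.062 m (fully up); slides straight up and down against a catch of about 4 N and stays where it is left. A drum passes under the arm from 0.057 m upward
- lane_2 (a point): where the centre of a drum lies when it touches the back stop in the middle of the right lane (44 mm before the stop, 44 mm above the bench)
- cap_2 (a point): centre of the top of the orange keeper cap (24 mm across, 34 mm high) on the post right of the right lane; 110 mm above the bench when home. Its steel arm reaches 34 mm to the left (28 mm short of the lane's middle line), 8 mm thick along the lane, and hangs to 78 mm below the cap's top, barring the lane. With the cap up, drums pass under it and shut fingers pass beside it
- keeper_2 (a joint): height of the right lane's keeper cap above its seat, 0 (home, lane barred) to 0.062 m (fully up); slides straight up and down against a catch of about 4 N and stays where it is left. A drum passes under the arm from 0.057 m upward
- tape_roll: roll of masking tape, 89 mm across and 24 mm high, lying to the left of the rack; to be left alone. Origin under its centre
- scrub_brush: wooden scrub brush 41x156x26 mm lying between the grey stone in its stand and the cabinets; to be left alone. Origin under its centre

How it is judged:
By the outcome, as a careful person would: the job done as asked, in the order asked, and still so for the second after the job is handed in, with the robot touching nothing.
Of drum_a, drum_b, drum_c only 2 to 3 are there at a start; the rules pass over those that are not, and their reading is None.
At some moment in a run one of drum_a, drum_b, drum_c may be knocked a few centimetres aside while the robot is not near it.
Once in a run the grip may slacken for a moment while it holds something.
It also fails if it takes over 210 s, if anything falls off the work surface, if the arm or the gripper's body presses on something with over 40 N, if the wrist force passes 120 N, or if a joint passes its speed limit or range.

## Working session

There is one attempt and no reset: what is moved stays moved. The work goes in short steps, Python scripts to look and compute and a shell command to move; the robot and the scene stay as the last step left them, time stands still between calls to the robot, and variables do not carry over. Pictures are saved under pics/ and viewed, at most 14 in all, crops included, and the job is handed in when it is done.

```bash
ls; mkdir -p pics
python3 - <<'E'
from cell import r
import cv2,numpy as np
for n in("top","side"):
    c=r.capture(n);cv2.imwrite(f"pics/{n}0.png",c["pixels"]);np.savez(f"{n}0.npz",**c)
    print(n,c["fx"],c["cx"],c["cy"],c["eye"],c["orientation"])
s=r.read_state();print(s)
E
```

```text
pics
top 433.4693742255105 282.89113246100663 211.99225066798826 [ 298.13661673   58.30946518 1249.5597736 ] [[-0.08502275 -0.97221811  0.21808963]
 [-0.9963776   0.08259222 -0.02025367]
 [ 0.00167848 -0.21902165 -0.97571856]]
side 423.80755754967777 280.06932832660146 206.2684536118998 [965.79560105 804.67374021 970.49259892] [[-0.86790244  0.35679723 -0.3456025 ]
 [ 0.49662083  0.60836312 -0.61908163]
 [-0.0106348  -0.70893586 -0.70519278]]
{'time': 0.1, 'joint_pos': array([-1.40903327,  0.39911931,  0.04502553,  1.53773538, -0.01874032,
        1.20686825, -0.05070897]), 'joint_vel': array([-1.55212026e-03, -2.94412759e-03,  9.23980426e-04, -3.70758733e-03,
       -2.79182372e-04, -6.52806680e-05,  3.77132328e-04]), 'tau': array([ 3.52356896e-03, -4.76261187e+01,  1.37029868e+00, -2.54950082e+01,
        1.19713371e-02,  5.00118214e-03,  2.60495591e-05]), 'tcp_pos': array([167.40297195, 627.53772945, 249.3745289 ]), 'ee_rot': array([[-9.66219049e-01,  2.57721973e-01, -3.65097249e-04],
       [ 2.57722220e-01,  9.66217611e-01, -1.66932359e-03],
       [-7.74579775e-05, -1.70702593e-03, -9.99998540e-01]]), 'contact_force': array([-0.61708059, -0.51093981,  0.21260066]), 'ft_torque': array([ 0.00955915, -0.0334013 , -0.02310049]), 'finger_force': 0.0, 'opening': 85.25870292831458}
```

View pics/top0.png

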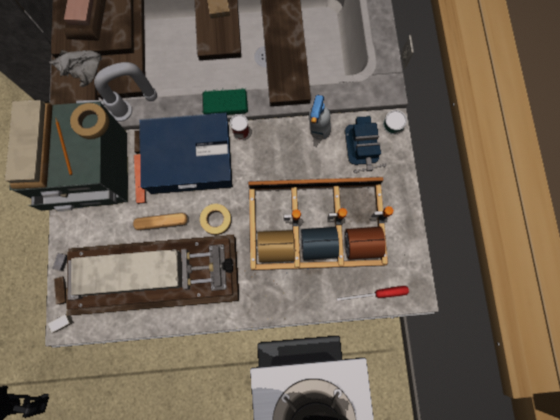

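View pics/side0.png

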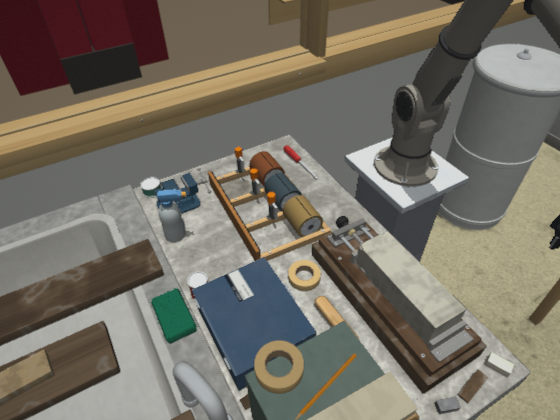

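The top view shows the rack at px (250-385, 180-268), with drums tan (276,246), blue (320,244) and red (365,243). The orange caps are at (296,215), (341,213) and (388,212). The side view shows the same, with the caps at (272,198), (254,174) and (239,152). Next I'll measure the rack frame, caps and drums.

```bash
cat > h.py <<'E'
import cv2,numpy as np
def world(c,uv=None):
    z=c["z_map"].astype(float);v,u=np.indices(z.shape)
    P=np.stack([(u-c["cx"])/c["fx"]*z,(v-c["cy"])/c["fy"]*z,z],-1)
    return P@np.array(c["orientation"]).T+np.array(c["eye"])
def orange(c):
    h=cv2.cvtColor(c["pixels"],cv2.COLOR_BGR2HSV)
    return cv2.inRange(h,(5,190,130),(16,255,255))
E
python3 - <<'E'
from h import *
for n in("top","side"):
    c=dict(np.load(n+"0.npz"));W=world(c);m=orange(c)
    k,l,st,ce=cv2.connectedComponentsWithStats(m)
    for i in range(1,k):
        if st[i,4]>12:
            p=W[l==i];zt=np.percentile(p[:,2],90);q=p[p[:,2]>zt-6]
            print(n,ce[i].round(),st[i,4],"top",zt.round(1),"xy",q.mean(0).round(1), p[:,2].min().round())
    if n=="top":
        for u,v in[(276,246),(320,244),(365,243)]:
            w=W[v-20:v+21,u-20:u+21].reshape(-1,3);t=w[w[:,2]>75];print((u,v),w[:,2].max().round(1),np.median(t,0).round(1),np.ptp(t,axis=0))
        # back stop top points
        reg=np.zeros(m.shape,bool);reg[172:196,245:390]=1
        p=W[reg&(abs(W[...,2]-60)<6)];
        print(len(p),cv2.fitLine(p[:,:2].astype(np.float32),cv2.DIST_HUBER,0,.01,.01).ravel(),p.min(0),p.max(0))
        d=np.array([(p[:,1]//20)*20]).ravel()
        for y in np.unique(d): print(y,p[d==y][:,0].min().round(),p[d==y][:,0].max().round())
E
```

```text
top [388. 210.] 49 top 125.9 xy [ 524.9 -237.4  154.2] 108.0
top [342. 212.] 49 top 123.0 xy [ 537.  -122.6  120.6] 112.0
top [296. 214.] 44 top 123.6 xy [5.436e+02 4.000e-01 1.210e+02] 112.0
(276, 246) 1249.6 [471.   62.4  86.7] [ 210.13292373   98.80212003 1174.45405711]
(320, 244) 1249.6 [468.9 -58.8  86.2] [ 209.76781117  166.71073369 1174.55285218]
(365, 243) 1249.6 [ 459.5 -182.4   86. ] [ 197.15896672  291.4636527  1174.51842034]
724 [ 5.1426679e-02  9.9867678e-01  6.4631525e+02 -6.7831680e+01] [ 629.56593004 -258.30944686   54.00979339] [663.77775288 125.79219386  65.85497588]
-260.0 630.0 645.0
-240.0 631.0 645.0
-220.0 633.0 647.0
-200.0 633.0 649.0
-180.0 634.0 651.0
-160.0 634.0 649.0
-140.0 636.0 650.0
-120.0 637.0 653.0
-100.0 639.0 656.0
-80.0 639.0 653.0
-60.0 640.0 656.0
-40.0 641.0 657.0
-20.0 643.0 658.0
0.0 644.0 658.0
20.0 644.0 658.0
40.0 645.0 660.0
60.0 646.0 662.0
80.0 647.0 664.0
100.0 648.0 661.0
120.0 649.0 662.0
side [238. 149.] 23 top 121.6 xy [ 535.8 -244.8  120.2] 115.0
side [253. 170.] 36 top 120.1 xy [ 541.5 -120.8  118.5] 21.0
side [271. 195.] 39 top 120.7 xy [547.5   1.3 118.8] 2.0
side [336. 374.] 17 top 221.7 xy [722.9 566.6 220.2] 218.0
side [323. 387.] 25 top 221.8 xy [756.2 575.5 220.6] 218.0
```

```bash
cat >> h.py <<'E'
Y=-0.0514; O=np.array([640.5,-65.5,0]); Rr=np.array([[np.cos(Y),-np.sin(Y),0],[np.sin(Y),np.cos(Y),0],[0,0,1]])
def torack(p): return (np.asarray(p)-O)@Rr
def go(x,y,z):
    "tool-frame shift (m) and turn to bring TCP to rack point, tool y along rack x"
    from cell import r
    s=r.read_state();E=s["ee_rot"];d=O+Rr@np.array([x,y,z])-s["tcp_pos"]
    t=E.T@Rr[:,0];a=np.arctan2(-t[0],t[1])
    print("t",round(s["time"],1),"rack",torack(s["tcp_pos"]).round(1),"shift",(E.T@d/1000).round(4),"turn",a.round(3),"F",s["contact_force"].round(1),"open",round(s["opening"],1))
E
python3 -c "
from h import *
go(-98,62,200)"
python3 -m inch '[{"claw":0.6,"translation":[-0.5266,-0.5074,0.03],"turn":1.361},{"claw":0.6,"translation":[-0.5266,-0.5074,0.03],"turn":1.361},{"claw":0.6,"translation":[-0.5266,-0.5074,0.03],"turn":1.361},{"claw":0.6,"translation":[-0.5266,-0.5074,0.03],"turn":1.361},{"claw":0.6,"translation":[-0.5266,-0.5074,0.03],"turn":1.361},{"claw":0.6,"translation":[-0.5266,-0.5074,0.03],"turn":1.361},{"claw":0.6,"translation":[-0.5266,-0.5074,0.03],"turn":1.361},{"claw":0.6,"translation":[-0.5266,-0.5074,0.03],"turn":1.361}]' 40
python3 -c "
from h import *
go(-98,62,200)"
```

```text
t 0.1 rack [-508.1  667.8  249.4] shift [-0.527  -0.5073  0.0503] turn 1.362 F [-0.6 -0.5  0.2] open 85.3
time: 0.77
tcp_pos: [340.2, 340.8, 236.3]
ee_rot: [[-0.299, 0.954, -0.0], [0.954, 0.299, -0.0], [0.0, -0.0, -1.0]]
contact_force: [1.0, 0.2, -0.6]
opening: 51.3
finger_force: 0.0
t 0.8 rack [-320.8  390.3  236.3] shift [-0.3853  0.0946  0.0363] turn 0.356 F [ 1.   0.2 -0.6] open 51.3
```

```bash
python3 -m inch '[{"claw":0.6,"translation":[-0.385,0.095,0.036],"turn":0.356},{"claw":0.6,"translation":[-0.385,0.095,0.036],"turn":0.356},{"claw":0.6,"translation":[-0.385,0.095,0.036],"turn":0.356},{"claw":0.6,"translation":[-0.385,0.095,0.036],"turn":0.356},{"claw":0.6,"translation":[-0.385,0.095,0.036],"turn":0.356},{"claw":0.6,"translation":[-0.385,0.095,0.036],"turn":0.356},{"claw":0.6,"translation":[-0.385,0.095,0.036],"turn":0.356},{"claw":0.6,"translation":[-0.385,0.095,0.036],"turn":0.356}]'
python3 -m inch '[{"claw":0.6,"translation":[-0.05,0.012,0],"turn":0},{"claw":0.6,"translation":[-0.05,0.012,0],"turn":0},{"claw":0.6,"translation":[-0.05,0.012,0],"turn":0}]'
python3 - <<'E'
from h import *
from cell import r
go(-98,62,200)
s=r.read_state();c=r.capture("wrist");cv2.imwrite("pics/w1.png",c["pixels"]);print(np.array(c["hand_eye"]).round(2))
H=np.array(c["hand_eye"]);z=c["z_map"].astype(float);v,u=np.indices(z.shape)
P=np.stack([(u-c["cx"])/c["fx"]*z,(v-c["cy"])/c["fy"]*z,z],-1)@H[:3,:3].T+H[:3,3]
W=P@s["ee_rot"].T+s["tcp_pos"];m=orange(c)
k,l,st,ce=cv2.connectedComponentsWithStats(m)
for i in range(1,k):
    if st[i,4]>60:
        p=W[(l==i)&(z>0)];zt=np.percentile(p[:,2],80);q=p[abs(p[:,2]-zt)<5];print(ce[i].round(),st[i,4],zt.round(1),torack(q.mean(0)).round(1),torack((q.min(0)+q.max(0))/2).round(1),np.ptp(q,axis=0).round())
E
```

```text
time: 1.43
tcp_pos: [514.2, 58.5, 206.2]
ee_rot: [[0.046, 0.999, -0.0], [0.999, -0.046, 0.001], [0.001, -0.0, -1.0]]
contact_force: [2.4, 0.7, -0.1]
opening: 50.9
finger_force: 0.0
time: 1.68
tcp_pos: [523.5, 4.8, 206.3]
ee_rot: [[0.054, 0.999, -0.0], [0.999, -0.054, -0.002], [-0.002, -0.0, -1.0]]
contact_force: [0.0, 0.4, -0.1]
opening: 51.1
finger_force: 0.0
t 1.7 rack [-120.5   64.2  206.3] shift [-0.0021  0.0225  0.0063] turn -0.003 F [ 0.   0.4 -0.1] open 51.1
[[   0.     -0.96   -0.27   67.92]
 [   1.      0.      0.     -0.16]
 [  -0.     -0.27    0.96 -124.51]
 [   0.      0.      0.      1.  ]]
```

View pics/w1.png

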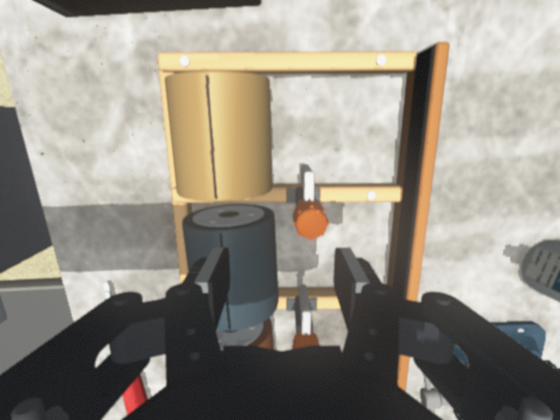

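The wrist view shows cap_0's top at about (310,219) and cap_1's at (306,338). Their steel arms point left, and the tan and blue drums lie in front. I'll re-measure cap_0 with a wider colour mask.

```bash
cat >> h.py <<'E'
def wcap():
    from cell import r
    s=r.read_state();c=r.capture("wrist");H=np.array(c["hand_eye"]);z=c["z_map"].astype(float);v,u=np.indices(z.shape)
    P=np.stack([(u-c["cx"])/c["fx"]*z,(v-c["cy"])/c["fy"]*z,z],-1)@H[:3,:3].T+H[:3,3]
    W=P@s["ee_rot"].T+s["tcp_pos"]
    m=cv2.inRange(cv2.cvtColor(c["pixels"],cv2.COLOR_BGR2HSV),(3,210,90),(13,255,255))
    k,l,st,ce=cv2.connectedComponentsWithStats(m)
    for i in range(1,k):
        if st[i,4]>150:
            p=torack(W[(l==i)&(z>0)]);p=p[(p[:,2]>70)&(p[:,2]<190)]
            if len(p)<50: continue
            zt=np.percentile(p[:,2],90);q=p[abs(p[:,2]-zt)<4];print(ce[i].round(),st[i,4],"ztop",np.median(q[:,2]).round(1),"mid",((q.min(0)+q.max(0))/2).round(1),np.ptp(q,axis=0).round())
    return c,W
E
python3 -c "
from h import *
wcap()
go(-98,62,100)"
```

```text
t 1.8 rack [-121.2   69.6  206.1] shift [-0.0077  0.0232  0.1061] turn 0.005 F [-0.1  2.   1.5] open 51.6
```

```bash
python3 -c "
from h import *
import cv2
p=cv2.imread('pics/w1.png');h=cv2.cvtColor(p,cv2.COLOR_BGR2HSV);print(p[219,310],h[214:226:4,304:318:4].reshape(-1,3).tolist(), h[338,306])"
sed -i 's/(3,210,90),(13,255,255)/(4,225,90),(11,255,255)/' h.py
python3 -m inch '[{"claw":0.6,"translation":[-0.002,0.022,0.02],"turn":0},{"claw":0.6,"translation":[-0.002,0.022,0.02],"turn":0},{"claw":0.6,"translation":[-0.002,0.022,0.02],"turn":0},{"claw":0.6,"translation":[-0.002,0.022,0.02],"turn":0}]' | sed -n 1,2p
python3 -c "
from h import *
c,W=wcap();z=c['z_map'];print((z>0).mean(),torack(W[215:225:3,300:330:5].reshape(-1,3)).round())
go(-98,62,100)"
```

```text
[ 74 130 218] [[12, 170, 218], [12, 169, 220], [12, 168, 219], [12, 170, 216], [12, 170, 220], [12, 170, 219], [12, 166, 218], [11, 172, 215], [12, 171, 218], [12, 175, 216], [12, 171, 215], [11, 172, 214]] [ 11 148 121]
time: 2.12
tcp_pos: [544.8, 8.5, 186.3]
0.9958715986394557 [[-80.  45.   3.]
 [-75.  44.   0.]
 [-70.  45.   2.]
 [-64.  45.   2.]
 [-59.  45.   2.]
 [-54.  44.   0.]
 [-80.  41.   1.]
 [-75.  41.   2.]
 [-69.  41.   1.]
 [-64.  41.   1.]
 [-59.  41.   1.]
 [-54.  41.   1.]
 [-80.  38.   1.]
 [-75.  38.   1.]
 [-69.  38.   1.]
 [-64.  38.   1.]
 [-59.  38.   1.]
 [-54.  38.   2.]
 [-80.  35.   1.]
 [-74.  34.  -0.]
 [-69.  34.  -0.]
 [-64.  34.  -0.]
 [-59.  35.   1.]
 [-53.  35.   1.]]
t 2.2 rack [-99.2  68.7 186.8] shift [-0.0067  0.0012  0.0868] turn 0.008 F [-0.4 -0.1  0.7] open 51.2
```

```bash
sed -i 's/(4,225,90),(11,255,255)/(8,140,90),(14,215,255)/' h.py
python3 -c "
from h import *
wcap()
go(-98,62,100)"
```

```text
[281. 239.] 964 ztop 120.6 mid [-98.9  61.8 120.1] [24. 25.  5.]
t 2.2 rack [-99.1  68.4 187. ] shift [-0.0065  0.001   0.087 ] turn 0.007 F [-0.4 -0.7  1.2] open 51.1
```

```bash
python3 -m inch '[{"claw":0.6,"translation":[-0.0065,0.001,0.03],"turn":0.007},{"claw":0.6,"translation":[-0.0065,0.001,0.06],"turn":0.007},{"claw":0.6,"translation":[-0.0065,0.001,0.08],"turn":0.007},{"claw":0.6,"translation":[-0.0065,0.001,0.08],"turn":0.007},{"claw":0.1,"translation":[-0.0065,0.001,0.08],"turn":0.007},{"claw":0.1,"translation":[-0.0065,0.001,0.08],"turn":0.007},{"claw":0.1,"translation":[-0.0065,0.001,0.08],"turn":0.007},{"claw":0.1,"translation":[-0.0065,0.001,0.08],"turn":0.007}]' 60
python3 -c "
from h import *
go(-98,62,160)"
```

```text
time: 2.88
tcp_pos: [545.0, 0.6, 107.8]
ee_rot: [[0.053, 0.999, -0.002], [0.999, -0.053, 0.002], [0.001, -0.002, -1.0]]
contact_force: [-5.8, 0.1, 3.3]
opening: 22.6
finger_force: 58.6
t 2.9 rack [-98.8  61.1 107.8] shift [ 0.001   0.0007 -0.0522] turn -0.001 F [-5.8  0.1  3.3] open 22.6
```

```bash
python3 -m inch '[{"claw":0,"translation":[0,0,-0.012],"turn":0},{"claw":0,"translation":[0,0,-0.024],"turn":0},{"claw":0,"translation":[0,0,-0.036],"turn":0},{"claw":0,"translation":[0,0,-0.045],"turn":0},{"claw":0,"translation":[0,0,-0.052],"turn":0},{"claw":0,"translation":[0,0,-0.052],"turn":0},{"claw":0,"translation":[0,0,-0.053],"turn":0},{"claw":0,"translation":[0,0,-0.053],"turn":0}]'
python3 -c "
from h import *
go(-98,62,160);wcap()"
```

```text
time: 3.55
tcp_pos: [545.0, 0.5, 160.6]
ee_rot: [[0.053, 0.999, -0.002], [0.999, -0.053, 0.001], [0.001, -0.002, -1.0]]
contact_force: [-6.6, 1.3, 0.3]
opening: 22.3
finger_force: 59.8
t 3.5 rack [-98.8  61.  160.6] shift [0.001  0.0008 0.0006] turn -0.001 F [-6.6  1.3  0.3] open 22.3
[281. 282.] 3278 ztop 172.6 mid [-98.8  62.1 172. ] [23. 25.  6.]
```

```bash
cat >> h.py <<'E'
def drum(lane,W=None):
    "drum top position in lane from wrist depth"
    if W is None: c,W=wcap()
    p=torack(W.reshape(-1,3));yc=[124,0,-124][lane]
    q=p[(abs(p[:,1]-yc)<54)&(p[:,2]>45)&(p[:,2]<92)&(p[:,0]<-2)&(p[:,0]>-225)]
    t=q[q[:,2]>q[:,2].max()-5]
    # circle fit in x,z : radius 44 -> centre x
    A=q[q[:,2]>60];x=A[:,0];s=np.sqrt(np.clip(44**2-(A[:,2]-44)**2,0,None))
    b=np.arange(-225,0,.5);h=[np.median(abs((x-v)**2+(A[:,2]-44)**2-44**2)) for v in b]
    print("drum x",b[int(np.argmin(h))],"y",np.percentile(q[:,1],[1,99]).round(),"ztop",np.percentile(q[:,2],99).round(1),len(q))
E
python3 -m inch '[{"claw":0.6,"translation":[0,0,0],"turn":0},{"claw":0.6,"translation":[0,0,0],"turn":0},{"claw":0.6,"translation":[0,0,0],"turn":0},{"claw":0.6,"translation":[0,0,-0.03],"turn":0},{"claw":0.6,"translation":[0,0,-0.055],"turn":0},{"claw":0,"translation":[0.04,-0.04,-0.055],"turn":0},{"claw":0,"translation":[0.08,-0.08,-0.055],"turn":0},{"claw":0,"translation":[0.081,-0.083,-0.055],"turn":0}]' 40 | head -2
python3 -c "
from h import *
drum(0);go(-185,142,108)"
```

```text
time: 4.27
tcp_pos: [467.6, 87.3, 215.9]
[407. 344.] 213 ztop 170.9 mid [-98.1  69.6 171.5] [11. 10.  5.]
drum x -174.0 y [ 74. 169.] ztop 90.1 8154
t 4.3 rack [-185.5  148.6  214.9] shift [-0.0072  0.0008  0.1068] turn 0.006 F [-4.5  3.7 -1.1] open 7.9
```

```bash
python3 -m inch '[{"claw":0,"translation":[-0.002,0,0.04],"turn":0},{"claw":0,"translation":[-0.002,0,0.08],"turn":0},{"claw":0,"translation":[-0.002,0,0.1],"turn":0},{"claw":0,"translation":[-0.002,0,0.105],"turn":0},{"claw":0,"translation":[-0.002,0,0.107],"turn":0},{"claw":0,"translation":[-0.002,0,0.109],"turn":0},{"claw":0,"translation":[-0.002,0,0.111],"turn":0},{"claw":0,"translation":[-0.002,0,0.111],"turn":0}]'
python3 -c "
from h import *
go(-185,142,108)"
```

```text
time: 4.98
tcp_pos: [471.7, 83.3, 106.9]
ee_rot: [[0.054, 0.999, 0.009], [0.999, -0.054, 0.002], [0.002, 0.008, -1.0]]
contact_force: [-0.6, -1.7, 8.9]
opening: -0.2
finger_force: 4.2
t 5.0 rack [-176.2  140.   106.9] shift [ 0.002  -0.0088 -0.0012] turn -0.002 F [-0.6 -1.7  8.9] open -0.2
```

```bash
python3 -m inch '[{"claw":0,"translation":[0,0.01,0],"turn":0},{"claw":0,"translation":[0,0.02,0.0],"turn":0},{"claw":0,"translation":[0,0.03,0.001],"turn":0},{"claw":0,"translation":[0,0.04,0.002],"turn":0},{"claw":0,"translation":[0,0.04,0.002],"turn":0}]'
python3 -c "
from h import *
drum(0);go(-185,142,108)"
```

```text
time: 5.4
tcp_pos: [514.0, 81.6, 105.7]
ee_rot: [[0.054, 0.998, 0.012], [0.999, -0.054, 0.002], [0.003, 0.012, -1.0]]
contact_force: [1.5, 1.0, 11.0]
opening: 0.1
finger_force: 5.7
drum x -149.5 y [ 94. 169.] ztop 89.4 11687
t 5.5 rack [-134.6  140.4  105.7] shift [ 0.0015 -0.0504 -0.0028] turn -0.002 F [ 1.3 -0.9 11.1] open 0.3
```

```bash
python3 -m inch '[{"claw":0,"translation":[0,-0.003,-0.012],"turn":0},{"claw":0,"translation":[0,-0.028,-0.012],"turn":0},{"claw":0,"translation":[0,-0.028,-0.004],"turn":0},{"claw":0,"translation":[0,-0.028,0],"turn":0},{"claw":0,"translation":[0,-0.015,-0.001],"turn":0},{"claw":0,"translation":[0,0,-0.002],"turn":0},{"claw":0,"translation":[0,0.015,-0.001],"turn":0},{"claw":0,"translation":[0,0.03,0],"turn":0}]'
python3 -c "
from h import *
drum(0);go(-185,142,108)"
```

```text
time: 6.12
tcp_pos: [541.7, 80.6, 104.9]
ee_rot: [[0.053, 0.999, 0.008], [0.999, -0.053, 0.003], [0.003, 0.008, -1.0]]
contact_force: [0.5, 0.4, 5.2]
opening: 0.1
finger_force: 2.6
drum x -126.0 y [ 93. 169.] ztop 89.6 11697
t 6.2 rack [-103.4  140.8  104.6] shift [ 0.0011 -0.0816 -0.0043] turn -0.001 F [4.  0.1 2.9] open -0.1
```

```bash
python3 -m inch '[{"claw":0,"translation":[0,-0.003,-0.013],"turn":0},{"claw":0,"translation":[0,-0.038,-0.013],"turn":0},{"claw":0,"translation":[0,-0.038,-0.004],"turn":0},{"claw":0,"translation":[0,-0.038,-0.001],"turn":0},{"claw":0,"translation":[0,-0.023,-0.002],"turn":0},{"claw":0,"translation":[0,-0.008,-0.002],"turn":0},{"claw":0,"translation":[0,0.007,-0.001],"turn":0},{"claw":0,"translation":[0,0.02,0],"turn":0}]'
python3 -c "
from h import *
drum(0);go(-185,142,108)"
```

```text
time: 6.83
tcp_pos: [561.8, 79.1, 105.6]
ee_rot: [[0.053, 0.999, 0.009], [0.999, -0.053, 0.002], [0.003, 0.009, -1.0]]
contact_force: [2.3, 0.8, 12.6]
opening: 0.3
finger_force: 5.9
drum x -102.0 y [ 94. 170.] ztop 89.5 11786
t 6.9 rack [-83.5 140.4 105.5] shift [ 0.0014 -0.1014 -0.0037] turn -0.002 F [ 4.6  0.1 10.1] open 0.1
```

```bash
python3 -m inch '[{"claw":0,"translation":[0,-0.003,-0.013],"turn":0},{"claw":0,"translation":[0,-0.036,-0.013],"turn":0},{"claw":0,"translation":[0,-0.036,-0.004],"turn":0},{"claw":0,"translation":[0,-0.036,-0.001],"turn":0},{"claw":0,"translation":[0,-0.021,-0.002],"turn":0},{"claw":0,"translation":[0,-0.006,-0.002],"turn":0},{"claw":0,"translation":[0,0.009,-0.001],"turn":0},{"claw":0,"translation":[0,0.022,0],"turn":0}]' | sed -n 4p
python3 -c "
from h import *
drum(0);go(-185,142,108)"
python3 -m inch '[{"claw":0,"translation":[0,-0.003,-0.013],"turn":0},{"claw":0,"translation":[0,-0.036,-0.013],"turn":0},{"claw":0,"translation":[0,-0.036,-0.004],"turn":0},{"claw":0,"translation":[0,-0.036,-0.001],"turn":0},{"claw":0,"translation":[0,-0.021,-0.002],"turn":0},{"claw":0,"translation":[0,-0.006,-0.002],"turn":0},{"claw":0,"translation":[0,0.009,-0.001],"turn":0},{"claw":0,"translation":[0,0.022,0],"turn":0}]' | sed -n 4p
python3 -c "
from h import *
drum(0);go(-185,142,108)"
```

```text
contact_force: [1.7, 0.6, 11.9]
drum x -80.0 y [ 94. 170.] ztop 89.5 11860
t 7.6 rack [-61.7 140.4 105.4] shift [ 0.0014 -0.1232 -0.004 ] turn -0.001 F [4.7 1.3 9.6] open 0.1
contact_force: [0.6, 0.1, 12.6]
drum x -59.0 y [ 94. 170.] ztop 89.5 11916
t 8.3 rack [-40.2 140.3 105.3] shift [ 0.0015 -0.1448 -0.0043] turn -0.001 F [ 3.9 -0.8 11.2] open -0.2
```

```bash
python3 -m inch '[{"claw":0,"translation":[0,-0.003,-0.013],"turn":0},{"claw":0,"translation":[0,-0.036,-0.013],"turn":0},{"claw":0,"translation":[0,-0.036,-0.004],"turn":0},{"claw":0,"translation":[0,-0.036,-0.001],"turn":0},{"claw":0,"translation":[0,-0.024,-0.002],"turn":0},{"claw":0,"translation":[0,-0.012,-0.003],"turn":0},{"claw":0,"translation":[0,-0.002,-0.002],"turn":0},{"claw":0,"translation":[0,0.006,-0.001],"turn":0}]' | sed -n 4p
python3 -c "
from h import *
drum(0);go(-44,124,160)"
```

```text
contact_force: [0.5, -0.1, 18.7]
drum x -46.0 y [ 95. 170.] ztop 89.3 11993
t 9.0 rack [-35.6 140.1 106.6] shift [-0.016  -0.0079 -0.0535] turn -0.001 F [ 1.6  0.2 14.7] open 0.1
```

```bash
python3 -m inch '[{"claw":0,"translation":[0,-0.003,-0.01],"turn":0},{"claw":0,"translation":[0,-0.022,-0.01],"turn":0},{"claw":0,"translation":[0,-0.022,-0.002],"turn":0},{"claw":0,"translation":[0,-0.022,-0.001],"turn":0},{"claw":0,"translation":[0,-0.014,-0.002],"turn":0},{"claw":0,"translation":[0,-0.006,-0.002],"turn":0},{"claw":0,"translation":[0,0,-0.001],"turn":0}]' | sed -n 4p
python3 -c "
from h import *
drum(0);go(-44,124,160)"
python3 -m inch '[{"claw":0,"translation":[0,0,-0.04],"turn":0},{"claw":0,"translation":[0,0,-0.08],"turn":0},{"claw":0,"translation":[0,0,-0.11],"turn":0},{"claw":0,"translation":[0,-0.04,-0.11],"turn":0},{"claw":0,"translation":[-0.04,-0.058,-0.11],"turn":0},{"claw":0,"translation":[-0.077,-0.058,-0.11],"turn":0},{"claw":0,"translation":[-0.077,-0.058,-0.11],"turn":0}]' | sed -n 4p
python3 -c "
from h import *
drum(0);go(-98,62,150)"
```

```text
contact_force: [-27.5, 0.5, 48.4]
drum x -45.0 y [ 95. 170.] ztop 89.3 12067
t 9.7 rack [-44.6 140.  106.7] shift [-0.0158 -0.0001 -0.0533] turn -0.001 F [-17.9   1.6  34.2] open -0.0
contact_force: [-0.2, -1.6, 0.1]
[286. 229.] 1192 ztop 172.8 mid [-98.8  64.  172.2] [24. 21.  5.]
drum x -46.0 y [ 73. 168.] ztop 89.8 12544
t 10.3 rack [-100.4   57.9  213.3] shift [0.0042 0.0025 0.0633] turn -0.009 F [-0.9  0.5  0.4] open -0.3
```

```bash
python3 -m inch '[{"claw":0,"translation":[0.004,0.002,0.01],"turn":-0.009},{"claw":0,"translation":[0.004,0.002,0.018],"turn":-0.009},{"claw":0,"translation":[0.004,0.002,0.03],"turn":-0.009},{"claw":0,"translation":[0.004,0.002,0.042],"turn":-0.009},{"claw":0,"translation":[0.004,0.002,0.054],"turn":-0.009},{"claw":0,"translation":[0.004,0.002,0.066],"turn":-0.009},{"claw":0,"translation":[0.004,0.002,0.074],"turn":-0.009},{"claw":0,"translation":[0.004,0.002,0.08],"turn":-0.009}]' | sed -n 4p
python3 -c "
from h import *
go(-98,62,129)"
```

```text
contact_force: [0.5, 2.2, 3.9]
t 11.0 rack [-96.9  67.2 132.1] shift [-0.0052 -0.0012  0.0031] turn 0.008 F [0.5 2.2 3.9] open -0.2
```

```bash
python3 -m inch '[{"claw":0,"translation":[0,0,0.002],"turn":0},{"claw":0,"translation":[0,0,0.004],"turn":0},{"claw":0,"translation":[0,0,0.006],"turn":0},{"claw":0,"translation":[0,0,0.008],"turn":0},{"claw":0,"translation":[0,0,0.009],"turn":0},{"claw":0,"translation":[0,0,0.009],"turn":0}]' | sed -n 4p
python3 -c "
from h import *
go(-98,62,129)"
```

```text
contact_force: [-10.8, 3.5, 32.2]
t 11.5 rack [-96.6  66.7 128.7] shift [-0.0047 -0.0014 -0.0003] turn 0.007 F [-10.8   3.5  32.2] open 0.1
```

```bash
python3 -m inch '[{"claw":0,"translation":[0,0,-0.04],"turn":0},{"claw":0,"translation":[0,0,-0.06],"turn":0},{"claw":0.6,"translation":[-0.04,0,-0.06],"turn":0},{"claw":0.6,"translation":[-0.08,0,-0.06],"turn":0},{"claw":0.6,"translation":[-0.115,0,-0.06],"turn":0},{"claw":0.6,"translation":[-0.129,-0.001,-0.06],"turn":0},{"claw":0.6,"translation":[-0.129,-0.001,-0.06],"turn":0},{"claw":0.6,"translation":[-0.129,-0.001,-0.06],"turn":0}]' | sed -n 4p
python3 -c "
from h import *
c,W=wcap();drum(0,W);cv2.imwrite('pics/w2.png',c['pixels']);drum(1,W)
go(-98,-62,106)"
```

```text
contact_force: [0.5, -0.2, -0.4]
[281.  40.] 355 ztop 109.2 mid [-98.8  53.9 109. ] [24. 12.  5.]
[280. 226.] 1048 ztop 119.3 mid [-98.7 -61.8 118.9] [25. 24.  5.]
drum x -46.0 y [70. 84.] ztop 89.2 3666
drum x -169.5 y [-50.  50.] ztop 90.1 15896
t 12.2 rack [-97.2 -62.1 184.1] shift [ 0.0001 -0.0007  0.0781] turn 0.007 F [-0.4  0.1 -0.6] open 51.2
```

View pics/w2.png

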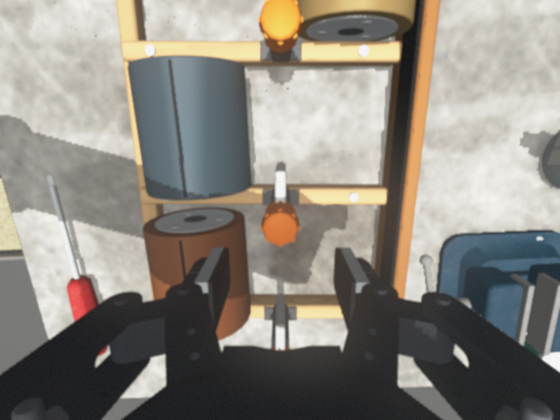

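The picture shows cap_0 home at (281,20), with the tan drum behind it at (355,15). Cap_1 is at (280,224) and the blue drum at (190,125).

```bash
python3 -m inch '[{"claw":0.6,"translation":[0,-0.0015,0.03],"turn":0.007},{"claw":0.6,"translation":[0,-0.0015,0.06],"turn":0.007},{"claw":0.6,"translation":[0,-0.0015,0.078],"turn":0.007},{"claw":0.6,"translation":[0,-0.0015,0.078],"turn":0.007},{"claw":0.1,"translation":[0,-0.0015,0.078],"turn":0.007},{"claw":0.1,"translation":[0,-0.0015,0.078],"turn":0.007},{"claw":0.1,"translation":[0,-0.0015,0.078],"turn":0.007},{"claw":0.1,"translation":[0,-0.0015,0.078],"turn":0.007}]' 60 | sed -n '2p;4,6p'
python3 -m inch '[{"claw":0,"translation":[0,0,-0.012],"turn":0},{"claw":0,"translation":[0,0,-0.024],"turn":0},{"claw":0,"translation":[0,0,-0.036],"turn":0},{"claw":0,"translation":[0,0,-0.045],"turn":0},{"claw":0,"translation":[0,0,-0.052],"turn":0},{"claw":0,"translation":[0,0,-0.053],"turn":0},{"claw":0,"translation":[0,0,-0.054],"turn":0},{"claw":0,"translation":[0,0,-0.054],"turn":0}]' | sed -n '2p;4,6p'
python3 -c "
from h import *
go(-98,-62,160);wcap()"
```

```text
tcp_pos: [538.8, -121.9, 107.5]
contact_force: [-4.5, 2.1, 3.6]
opening: 22.5
finger_force: 59.0
tcp_pos: [538.8, -122.0, 161.1]
contact_force: [-4.8, 4.1, 1.4]
opening: 22.5
finger_force: 59.6
t 13.5 rack [-98.7 -61.6 161.1] shift [-0.0004  0.0007  0.0011] turn 0.001 F [-4.8  4.1  1.4] open 22.5
[282.  35.] 503 ztop 109.0 mid [-98.9  54.1 108.4] [24. 13.  5.]
[281. 284.] 3283 ztop 172.3 mid [-98.7 -62.4 172.1] [22. 26.  6.]
```

```bash
python3 -m inch '[{"claw":0.6,"translation":[0,0,0],"turn":0},{"claw":0.6,"translation":[0,0,0],"turn":0},{"claw":0.6,"translation":[0,0,0],"turn":0},{"claw":0.6,"translation":[0,0,-0.03],"turn":0},{"claw":0.6,"translation":[0,0,-0.05],"turn":0},{"claw":0,"translation":[0.04,-0.04,-0.05],"turn":0},{"claw":0,"translation":[0.079,-0.08,-0.05],"turn":0},{"claw":0,"translation":[0.079,-0.085,-0.05],"turn":0}]' 40 | sed -n 4p
python3 -m inch '[{"claw":0,"translation":[0,0,0],"turn":0},{"claw":0,"translation":[0,0,0],"turn":0}]' 40 | sed -n 4p
python3 -c "
from h import *
drum(1);go(-184,17,105)"
```

```text
contact_force: [-0.4, 0.7, 0.1]
contact_force: [0.9, -1.1, -0.9]
[383. 152.] 236 ztop 108.7 mid [-106.    61.5  108.7] [12. 24.  5.]
[281. 340.] 206 ztop 88.0 mid [-182.2 -111.    88. ] [10. 25.  5.]
[390. 346.] 189 ztop 167.3 mid [-109.   -56.2  168.1] [2. 6. 8.]
drum x -170.0 y [-47.  47.] ztop 89.9 8299
t 14.4 rack [-182.    16.6  211.4] shift [ 0.0004 -0.0023  0.1064] turn 0.001 F [ 1.7 -0.9 -0.2] open -0.1
```

```bash
python3 -m inch '[{"claw":0,"translation":[0,-0.002,0.04],"turn":0},{"claw":0,"translation":[0,-0.002,0.08],"turn":0},{"claw":0,"translation":[0,-0.002,0.1],"turn":0},{"claw":0,"translation":[0,-0.002,0.107],"turn":0},{"claw":0,"translation":[0,0.01,0.107],"turn":0},{"claw":0,"translation":[0,0.022,0.106],"turn":0},{"claw":0,"translation":[0,0.034,0.106],"turn":0},{"claw":0,"translation":[0,0.046,0.108],"turn":0}]' | sed -n 4p
python3 -c "
from h import *
drum(1);go(-184,17,105)"
```

```text
contact_force: [1.8, 3.6, 21.0]
[341. 167.] 518 ztop 109.1 mid [-103.    64.2  109.1] [18. 20.  5.]
drum x -143.0 y [-28.  48.] ztop 89.3 12199
t 15.2 rack [-127.2   16.8  106.2] shift [ 0.0002 -0.0568  0.0003] turn -0.0 F [ 3.3  4.3 10.3] open -0.3
```

```bash
python3 -m inch '[{"claw":0,"translation":[0,-0.003,-0.013],"turn":0},{"claw":0,"translation":[0,-0.034,-0.013],"turn":0},{"claw":0,"translation":[0,-0.034,-0.004],"turn":0},{"claw":0,"translation":[0,-0.034,-0.001],"turn":0},{"claw":0,"translation":[0,-0.02,-0.002],"turn":0},{"claw":0,"translation":[0,-0.006,-0.002],"turn":0},{"claw":0,"translation":[0,0.009,-0.001],"turn":0},{"claw":0,"translation":[0,0.022,0],"turn":0}]' | sed -n 4p
python3 -c "
from h import *
drum(1);go(-185,17,108)"
python3 -m inch '[{"claw":0,"translation":[0,-0.003,-0.013],"turn":0},{"claw":0,"translation":[0,-0.035,-0.013],"turn":0},{"claw":0,"translation":[0,-0.035,-0.004],"turn":0},{"claw":0,"translation":[0,-0.035,-0.001],"turn":0},{"claw":0,"translation":[0,-0.021,-0.002],"turn":0},{"claw":0,"translation":[0,-0.006,-0.002],"turn":0},{"claw":0,"translation":[0,0.009,-0.001],"turn":0},{"claw":0,"translation":[0,0.022,0],"turn":0}]' | sed -n 4p
python3 -c "
from h import *
drum(1);go(-185,17,108)"
```

```text
contact_force: [0.7, 3.7, 15.7]
drum x -121.5 y [-29.  49.] ztop 89.4 11071
t 15.9 rack [-105.1   17.1  105.9] shift [-0.0001 -0.0798 -0.0033] turn 0.001 F [ 3.6  1.9 11.3] open 0.0
contact_force: [1.0, 3.1, 15.6]
drum x -101.0 y [-29.  50.] ztop 89.5 11063
t 16.6 rack [-84.5  17.4 105.8] shift [-0.0003 -0.1005 -0.0035] turn 0.001 F [ 4.5  2.5 11.9] open -0.2
```

```bash
python3 -m inch '[{"claw":0,"translation":[0,-0.003,-0.013],"turn":0},{"claw":0,"translation":[0,-0.036,-0.013],"turn":0},{"claw":0,"translation":[0,-0.036,-0.004],"turn":0},{"claw":0,"translation":[0,-0.036,-0.001],"turn":0},{"claw":0,"translation":[0,-0.021,-0.002],"turn":0},{"claw":0,"translation":[0,-0.006,-0.002],"turn":0},{"claw":0,"translation":[0,0.009,-0.001],"turn":0},{"claw":0,"translation":[0,0.022,0],"turn":0}]' | sed -n 4p
python3 -c "
from h import *
drum(1);go(-185,17,108)"
python3 -m inch '[{"claw":0,"translation":[0,-0.003,-0.013],"turn":0},{"claw":0,"translation":[0,-0.036,-0.013],"turn":0},{"claw":0,"translation":[0,-0.036,-0.004],"turn":0},{"claw":0,"translation":[0,-0.036,-0.001],"turn":0},{"claw":0,"translation":[0,-0.021,-0.002],"turn":0},{"claw":0,"translation":[0,-0.006,-0.002],"turn":0},{"claw":0,"translation":[0,0.009,-0.001],"turn":0},{"claw":0,"translation":[0,0.022,0],"turn":0}]' | sed -n 4p
python3 -c "
from h import *
drum(1);go(-185,17,108)"
```

```text
contact_force: [1.0, 4.1, 14.1]
[222. 166.] 371 ztop 107.7 mid [-95.   67.6 107.9] [18. 11.  6.]
drum x -80.0 y [-28.  51.] ztop 89.5 11352
t 17.3 rack [-63.4  17.7 105.8] shift [-0.0006 -0.1216 -0.0036] turn 0.001 F [ 4.1  2.1 11.5] open 0.1
contact_force: [0.9, 3.2, 13.5]
[177. 175.] 870 ztop 106.3 mid [-94.6  62.9 107.3] [18. 22.  7.]
drum x -59.0 y [-27.  51.] ztop 89.4 12623
t 18.0 rack [-42.   17.8 105.8] shift [-0.0006 -0.143  -0.0038] turn 0.001 F [ 5.   1.5 10.7] open 0.0
```

Final stroke for the blue drum, this time with lighter pressure at the end.

```bash
python3 -m inch '[{"claw":0,"translation":[0,-0.003,-0.013],"turn":0},{"claw":0,"translation":[0,-0.036,-0.013],"turn":0},{"claw":0,"translation":[0,-0.036,-0.004],"turn":0},{"claw":0,"translation":[0,-0.036,-0.001],"turn":0},{"claw":0,"translation":[0,-0.024,-0.002],"turn":0},{"claw":0,"translation":[0,-0.012,-0.003],"turn":0},{"claw":0,"translation":[0,-0.004,-0.003],"turn":0},{"claw":0,"translation":[0,0.002,-0.003],"turn":0}]' | sed -n 4p
python3 -c "
from h import *
drum(1)"
python3 -m inch '[{"claw":0,"translation":[0,-0.003,-0.01],"turn":0},{"claw":0,"translation":[0,-0.018,-0.01],"turn":0},{"claw":0,"translation":[0,-0.018,-0.001],"turn":0},{"claw":0,"translation":[0,-0.018,0],"turn":0},{"claw":0,"translation":[0,-0.012,0],"turn":0},{"claw":0,"translation":[0,-0.006,0],"turn":0},{"claw":0,"translation":[0,-0.001,0],"turn":0}]' | sed -n 4p
python3 -c "
from h import *
drum(1);go(-98,-62,210)"
```

```text
contact_force: [-0.1, 2.1, 9.1]
[176. 175.] 872 ztop 108.3 mid [-95.3  61.3 108.3] [18. 25.  6.]
drum x -49.0 y [-27.  52.] ztop 89.4 13002
contact_force: [-8.5, 0.7, 16.3]
[181. 177.] 738 ztop 108.5 mid [-96.2  61.3 108.7] [21. 25.  6.]
drum x -45.0 y [-27.  51.] ztop 89.4 13121
t 19.4 rack [-47.9  16.8 106.9] shift [-0.0786 -0.0503 -0.1031] turn 0.0 F [-4.5  2.  14. ] open -0.1
```

```bash
python3 -m inch '[{"claw":0,"translation":[0,0,-0.04],"turn":0},{"claw":0,"translation":[0,0,-0.08],"turn":0},{"claw":0,"translation":[0,0,-0.103],"turn":0},{"claw":0,"translation":[-0.03,-0.03,-0.103],"turn":0},{"claw":0,"translation":[-0.06,-0.05,-0.103],"turn":0},{"claw":0,"translation":[-0.079,-0.05,-0.103],"turn":0},{"claw":0,"translation":[-0.079,-0.05,-0.103],"turn":0},{"claw":0,"translation":[-0.079,-0.05,-0.103],"turn":0}]' | sed -n 4p
python3 -c "
from h import *
drum(1);go(-98,-62,129)"
```

```text
contact_force: [0.7, 0.5, 0.1]
[282.  50.] 230 ztop 109.5 mid [-99.1  54.7 108.9] [24. 11.  5.]
[282. 236.] 968 ztop 172.2 mid [-98.8 -58.  171.7] [25. 17.  5.]
[281. 342.] 180 ztop 115.1 mid [ -99.3 -175.3  115.6] [9. 4. 7.]
drum x -46.0 y [-46.  50.] ztop 89.8 12955
t 20.1 rack [-98.4 -61.7 207.8] shift [-0.0004  0.0005  0.0788] turn 0.0 F [-0.4 -0.6 -0. ] open 0.1
```

```bash
python3 -m inch '[{"claw":0,"translation":[0,0,0.01],"turn":0},{"claw":0,"translation":[0,0,0.02],"turn":0},{"claw":0,"translation":[0,0,0.032],"turn":0},{"claw":0,"translation":[0,0,0.044],"turn":0},{"claw":0,"translation":[0,0,0.056],"turn":0},{"claw":0,"translation":[0,0,0.066],"turn":0},{"claw":0,"translation":[0,0,0.073],"turn":0},{"claw":0,"translation":[0,0,0.076],"turn":0}]' | sed -n 4p
python3 -c "
from h import *
go(-98,-62,129)"
python3 -m inch '[{"claw":0,"translation":[0,0,0.002],"turn":0},{"claw":0,"translation":[0,0,0.004],"turn":0},{"claw":0,"translation":[0,0,0.006],"turn":0},{"claw":0,"translation":[0,0,0.007],"turn":0},{"claw":0,"translation":[0,0,0.008],"turn":0},{"claw":0,"translation":[0,0,0.008],"turn":0}]' | sed -n 4p
python3 -c "
from h import *
go(-98,-62,129)"
```

```text
contact_force: [1.9, 2.3, 4.1]
t 20.8 rack [-98.6 -61.9 131.1] shift [-0.0001  0.0006  0.0021] turn 0.001 F [1.9 2.3 4.1] open -0.1
contact_force: [-9.0, 6.2, 32.8]
t 21.3 rack [-98.3 -62.1 128.8] shift [ 0.0001  0.0003 -0.0002] turn -0.0 F [-9.   6.2 32.8] open 0.1
```

Cap_1 is home. Next is cap_2.

```bash
python3 -m inch '[{"claw":0,"translation":[0,0,-0.04],"turn":0},{"claw":0,"translation":[0,0,-0.06],"turn":0},{"claw":0.6,"translation":[-0.04,0,-0.06],"turn":0},{"claw":0.6,"translation":[-0.08,0,-0.06],"turn":0},{"claw":0.6,"translation":[-0.115,0,-0.06],"turn":0},{"claw":0.6,"translation":[-0.124,0,-0.06],"turn":0},{"claw":0.6,"translation":[-0.124,0,-0.06],"turn":0},{"claw":0.6,"translation":[-0.124,0,-0.06],"turn":0}]' | sed -n 4p
python3 -c "
from h import *
c,W=wcap();drum(0,W);cv2.imwrite('pics/w3.png',c['pixels']);drum(1,W);drum(2,W)
go(-98.7,-186,106)"
```

```text
contact_force: [0.3, -0.3, 1.2]
[283.  43.] 349 ztop 109.3 mid [-98.7 -70.  108.9] [24. 12.  6.]
[153. 112.] 1204 ztop 86.9 mid [-186.1 -110.5   87.3] [17. 47.  6.]
[209. 128.] 1139 ztop 83.1 mid [-151.7 -121.    83.9] [11. 60.  6.]
[283. 230.] 995 ztop 121.0 mid [ -98.8 -185.7  120.5] [24. 24.  5.]Traceback (most recent call last):
  File "<string>", line 3, in <module>
    c,W=wcap();drum(0,W);cv2.imwrite('pics/w3.png',c['pixels']);drum(1,W);drum(2,W)
               ~~~~^^^^^
  File "h.py", line 35, in drum
    t=q[q[:,2]>q[:,2].max()-5]
               ~~~~~~~~~~^^
    return umr_maximum(a, axis, None, out, keepdims, initial, where)
ValueError: zero-size array to reduction operation maximum which has no identity
```

```bash
python3 -c "
from h import *
c,W=wcap();drum(1,W);drum(2,W)
go(-98.7,-186,107)"
```

```text
[282.  46.] 323 ztop 109.3 mid [-98.7 -69.4 109.1] [23. 10.  5.]
[152. 112.] 1213 ztop 86.9 mid [-186.4 -108.4   87.2] [17. 47.  6.]
[209. 130.] 1147 ztop 83.1 mid [-151.4 -120.7   83.8] [11. 60.  6.]
[282. 232.] 1003 ztop 121.1 mid [ -98.8 -186.   120.4] [24. 24.  5.]
drum x -46.0 y [-48. -36.] ztop 89.1 3382
drum x -173.0 y [-176.  -74.] ztop 90.0 15601
t 22.0 rack [ -98.3 -184.3  183.8] shift [-0.0018 -0.0003  0.0768] turn 0.003 F [0.6 0.7 0.1] open 51.2
```

```bash
python3 -m inch '[{"claw":0.6,"translation":[-0.0015,0,0.03],"turn":0},{"claw":0.6,"translation":[-0.0015,0,0.06],"turn":0},{"claw":0.6,"translation":[-0.0015,0,0.077],"turn":0},{"claw":0.6,"translation":[-0.0015,0,0.077],"turn":0},{"claw":0.1,"translation":[-0.0015,0,0.077],"turn":0},{"claw":0.1,"translation":[-0.0015,0,0.077],"turn":0},{"claw":0.1,"translation":[-0.0015,0,0.077],"turn":0},{"claw":0.1,"translation":[-0.0015,0,0.077],"turn":0}]' 60 | sed -n '2p;4,6p'
python3 -m inch '[{"claw":0,"translation":[0,0,-0.012],"turn":0},{"claw":0,"translation":[0,0,-0.024],"turn":0},{"claw":0,"translation":[0,0,-0.036],"turn":0},{"claw":0,"translation":[0,0,-0.045],"turn":0},{"claw":0,"translation":[0,0,-0.05],"turn":0},{"claw":0,"translation":[0,0,-0.052],"turn":0},{"claw":0,"translation":[0,0,-0.052],"turn":0},{"claw":0,"translation":[0,0,-0.052],"turn":0}]' | sed -n '2p;4,6p'
python3 -c "
from h import *
go(-98,-186,160);wcap()"
```

```text
tcp_pos: [532.4, -247.4, 108.6]
contact_force: [-3.1, 2.6, 3.3]
opening: 22.3
finger_force: 58.9
tcp_pos: [532.5, -247.5, 160.3]
contact_force: [-5.9, 4.7, 2.9]
opening: 22.5
finger_force: 59.8
t 23.4 rack [ -98.5 -187.3  160.3] shift [0.0013 0.0005 0.0003] turn 0.001 F [-5.9  4.7  2.9] open 22.5
[282.  32.] 535 ztop 109.0 mid [-98.5 -69.9 108.7] [24. 12.  6.]
[135. 101.] 1809 ztop 87.1 mid [-185.3 -105.8   87.5] [18. 49.  6.]
[201. 127.] 1737 ztop 83.0 mid [-151.4 -119.2   83.7] [13. 60.  6.]
[281. 282.] 3114 ztop 172.2 mid [ -98.6 -185.3  171.7] [23. 24.  5.]
```

Cap_2 is up at 172. Now I'll go to the red drum, finger at y = -107.

```bash
python3 -m inch '[{"claw":0.6,"translation":[0,0,0],"turn":0},{"claw":0.6,"translation":[0,0,0],"turn":0},{"claw":0.6,"translation":[0,0,0],"turn":0},{"claw":0.6,"translation":[0,0,-0.03],"turn":0},{"claw":0.6,"translation":[0,0,-0.05],"turn":0},{"claw":0,"translation":[0.04,-0.04,-0.05],"turn":0},{"claw":0,"translation":[0.08,-0.08,-0.05],"turn":0},{"claw":0,"translation":[0.08,-0.088,-0.05],"turn":0}]' 40 | sed -n 4p
python3 -m inch '[{"claw":0,"translation":[0,0,0],"turn":0},{"claw":0,"translation":[0,0,0],"turn":0}]' 40 | sed -n 4p
python3 -c "
from h import *
c,W=wcap();drum(2,W);drum(1,W);go(-187,-107,105)"
```

```text
contact_force: [1.0, 0.9, 0.2]
contact_force: [0.1, 0.1, 0.9]
[387. 153.] 332 ztop 108.5 mid [-103.4  -62.5  108.5] [17. 25.  6.]
drum x -173.5 y [-172.  -79.] ztop 90.0 8232
drum x -46.0 y [-47.  53.] ztop 89.7 15476
t 24.3 rack [-185.1 -107.8  210.4] shift [ 0.0008 -0.0023  0.1054] turn 0.001 F [ 0.6 -0.5  0.4] open -0.4
```

```bash
python3 -m inch '[{"claw":0,"translation":[0,-0.002,0.04],"turn":0},{"claw":0,"translation":[0,-0.002,0.08],"turn":0},{"claw":0,"translation":[0,-0.002,0.1],"turn":0},{"claw":0,"translation":[0,-0.002,0.106],"turn":0},{"claw":0,"translation":[0,0.01,0.106],"turn":0},{"claw":0,"translation":[0,0.022,0.105],"turn":0},{"claw":0,"translation":[0,0.034,0.105],"turn":0},{"claw":0,"translation":[0,0.046,0.107],"turn":0}]' | sed -n 4p
python3 -c "
from h import *
drum(2);go(-184,-107,105)"
python3 -m inch '[{"claw":0,"translation":[0,-0.003,-0.013],"turn":0},{"claw":0,"translation":[0,-0.034,-0.013],"turn":0},{"claw":0,"translation":[0,-0.034,-0.004],"turn":0},{"claw":0,"translation":[0,-0.034,-0.001],"turn":0},{"claw":0,"translation":[0,-0.02,-0.002],"turn":0},{"claw":0,"translation":[0,-0.006,-0.002],"turn":0},{"claw":0,"translation":[0,0.009,-0.001],"turn":0},{"claw":0,"translation":[0,0.022,0],"turn":0}]' | sed -n 4p
python3 -c "
from h import *
drum(2);go(-185,-107,108)"
```

```text
contact_force: [3.1, 7.7, 23.2]
[348. 168.] 621 ztop 109.1 mid [-101.6  -60.1  109. ] [21. 21.  5.]
drum x -146.5 y [-152.  -77.] ztop 89.4 11763
t 25.0 rack [-130.1 -106.8  105.9] shift [-0.     -0.0539  0.0002] turn 0.002 F [ 3.4  6.3 12.6] open 0.0
contact_force: [2.0, 5.5, 17.0]
[312. 155.] 157 ztop 108.6 mid [-99.  -51.7 108.2] [17.  3.  5.]
[300. 215.] 802 ztop 109.9 mid [-101.6  -69.3  109.3] [17. 13.  5.]
drum x -125.5 y [-154.  -77.] ztop 89.5 11089
t 25.7 rack [-108.9 -107.4  105.9] shift [ 0.0006 -0.0761 -0.0031] turn 0.002 F [ 3.8  2.5 11.8] open -0.1
```

```bash
python3 -m inch '[{"claw":0,"translation":[0,-0.003,-0.013],"turn":0},{"claw":0,"translation":[0,-0.035,-0.013],"turn":0},{"claw":0,"translation":[0,-0.035,-0.004],"turn":0},{"claw":0,"translation":[0,-0.035,-0.001],"turn":0},{"claw":0,"translation":[0,-0.021,-0.002],"turn":0},{"claw":0,"translation":[0,-0.006,-0.002],"turn":0},{"claw":0,"translation":[0,0.009,-0.001],"turn":0},{"claw":0,"translation":[0,0.022,0],"turn":0}]' | sed -n 4p
python3 -c "
from h import *
drum(2);go(-185,-107,108)"
python3 -m inch '[{"claw":0,"translation":[0,-0.003,-0.013],"turn":0},{"claw":0,"translation":[0,-0.035,-0.013],"turn":0},{"claw":0,"translation":[0,-0.035,-0.004],"turn":0},{"claw":0,"translation":[0,-0.035,-0.001],"turn":0},{"claw":0,"translation":[0,-0.021,-0.002],"turn":0},{"claw":0,"translation":[0,-0.006,-0.002],"turn":0},{"claw":0,"translation":[0,0.009,-0.001],"turn":0},{"claw":0,"translation":[0,0.022,0],"turn":0}]' | sed -n 4p
python3 -c "
from h import *
drum(2);go(-185,-107,108)"
```

```text
contact_force: [1.9, 5.2, 16.8]
[292. 216.] 1120 ztop 85.8 mid [-90.2 -86.6  86.4] [17. 21.  7.]
[239. 212.] 348 ztop 109.7 mid [-103.5  -72.4  109.4] [10.  7.  5.]
drum x -104.5 y [-153.  -76.] ztop 89.5 10941
t 26.4 rack [ -87.8 -107.   105.8] shift [ 0.0002 -0.0972 -0.0033] turn 0.002 F [ 4.2  1.8 13. ] open -0.1
contact_force: [1.5, 3.2, 16.0]
[230. 164.] 343 ztop 108.1 mid [-95.2 -56.5 108. ] [18. 11.  6.]
[224. 217.] 1100 ztop 110.0 mid [-99.  -69.3 107.9] [22. 13.  8.]
[293. 210.] 472 ztop 85.2 mid [-66.3 -80.4  85.3] [11.  9.  5.]
drum x -83.5 y [-153.  -75.] ztop 89.5 11165
t 27.2 rack [ -66.5 -106.9  105.8] shift [ 1.000e-04 -1.185e-01 -3.500e-03] turn 0.002 F [ 4.6  2.  11.6] open 0.0
```

```bash
python3 -m inch '[{"claw":0,"translation":[0,-0.003,-0.013],"turn":0},{"claw":0,"translation":[0,-0.036,-0.013],"turn":0},{"claw":0,"translation":[0,-0.036,-0.004],"turn":0},{"claw":0,"translation":[0,-0.036,-0.001],"turn":0},{"claw":0,"translation":[0,-0.021,-0.002],"turn":0},{"claw":0,"translation":[0,-0.006,-0.002],"turn":0},{"claw":0,"translation":[0,0.009,-0.001],"turn":0},{"claw":0,"translation":[0,0.022,0],"turn":0}]' | sed -n 4p
python3 -c "
from h import *
drum(2);go(-185,-107,108)"
python3 -m inch '[{"claw":0,"translation":[0,-0.003,-0.013],"turn":0},{"claw":0,"translation":[0,-0.035,-0.013],"turn":0},{"claw":0,"translation":[0,-0.035,-0.004],"turn":0},{"claw":0,"translation":[0,-0.035,-0.001],"turn":0},{"claw":0,"translation":[0,-0.023,-0.002],"turn":0},{"claw":0,"translation":[0,-0.012,-0.003],"turn":0},{"claw":0,"translation":[0,-0.004,-0.003],"turn":0},{"claw":0,"translation":[0,0.002,-0.003],"turn":0}]' | sed -n 4p
python3 -c "
from h import *
drum(2);go(-185,-107,108)"
```

```text
contact_force: [1.0, 4.2, 14.7]
[184. 174.] 959 ztop 106.7 mid [-94.3 -61.  107.3] [18. 21.  7.]
[144. 198.] 157 ztop 110.4 mid [-100.1  -64.9  109.7] [19. 20.  5.]
[296. 209.] 504 ztop 84.7 mid [-44.3 -80.2  85. ] [13. 10.  6.]
[228. 209.] 280 ztop 87.4 mid [-73.3 -80.   87.5] [14.  8.  5.]
drum x -62.0 y [-152.  -74.] ztop 89.4 12379
t 27.9 rack [ -44.8 -106.7  105.8] shift [ 0.     -0.1401 -0.0037] turn 0.002 F [ 3.8  2.5 12. ] open -0.0
contact_force: [1.0, 2.3, 9.8]
[180. 176.] 975 ztop 108.9 mid [-97.2 -62.7 108.9] [23. 26.  6.]
[319. 213.] 967 ztop 84.6 mid [-34.6 -82.8  84.9] [13. 15.  6.]
[243. 208.] 470 ztop 86.7 mid [-65.4 -80.7  86.8] [15.  9.  5.]
drum x -51.5 y [-152.  -74.] ztop 89.3 12800
t 28.6 rack [ -47.1 -107.7  107. ] shift [ 0.0008 -0.1379 -0.0015] turn 0.001 F [1.4 1.1 8.3] open 0.2
```

```bash
python3 -m inch '[{"claw":0,"translation":[0,-0.003,-0.01],"turn":0},{"claw":0,"translation":[0,-0.016,-0.01],"turn":0},{"claw":0,"translation":[0,-0.016,-0.001],"turn":0},{"claw":0,"translation":[0,-0.016,0],"turn":0},{"claw":0,"translation":[0,-0.01,0],"turn":0},{"claw":0,"translation":[0,-0.004,0],"turn":0},{"claw":0,"translation":[0,0,0],"turn":0},{"claw":0,"translation":[0,0.003,0],"turn":0}]' | sed -n 4p
python3 -c "
from h import *
drum(2);go(-98.5,-186,208)"
```

```text
contact_force: [-4.5, 2.5, 15.4]
[175. 175.] 1164 ztop 109.1 mid [-97.4 -62.8 109.3] [23. 25.  6.]
[325. 214.] 1134 ztop 85.0 mid [-30.4 -83.2  85.5] [16. 17.  6.]
[246. 207.] 459 ztop 85.8 mid [-63.4 -80.8  85.7] [13. 10.  5.]
drum x -46.0 y [-152.  -74.] ztop 89.3 12915
t 29.3 rack [ -46.1 -108.   106.9] shift [-0.0779 -0.0523 -0.1011] turn 0.0 F [-2.5  2.7 13.3] open 0.0
```

```bash
python3 -m inch '[{"claw":0,"translation":[0,0.003,0],"turn":0},{"claw":0,"translation":[0,0.006,0],"turn":0},{"claw":0,"translation":[0,0.008,0],"turn":0}]' | sed -n 4p
python3 -c "
from h import *
drum(2);go(-98.5,-186,208)"
```

```text
contact_force: [-16.9, 4.6, 26.8]
[163. 180.] 1323 ztop 109.9 mid [-97.5 -62.9 109.8] [24. 26.  6.]
[246. 207.] 467 ztop 86.1 mid [-59.8 -81.   86.2] [13. 12.  5.]
[320. 213.] 897 ztop 85.2 mid [-29.6 -83.3  85.8] [15. 16.  6.]
drum x -45.0 y [-152.  -74.] ztop 89.4 12929
t 29.6 rack [ -43.5 -108.   106.8] shift [-0.0776 -0.056  -0.1009] turn -0.001 F [-13.3   3.9  23.5] open 0.3
```

Horizontal force is up to -17 N, so the red drum is firmly against the stop. Next I press cap_2 home.

```bash
python3 -m inch '[{"claw":0,"translation":[0,0,-0.04],"turn":0},{"claw":0,"translation":[0,0,-0.08],"turn":0},{"claw":0,"translation":[0,0,-0.103],"turn":0},{"claw":0,"translation":[-0.03,-0.03,-0.103],"turn":0},{"claw":0,"translation":[-0.06,-0.055,-0.103],"turn":0},{"claw":0,"translation":[-0.078,-0.055,-0.103],"turn":0},{"claw":0,"translation":[-0.078,-0.055,-0.103],"turn":0},{"claw":0,"translation":[-0.078,-0.055,-0.103],"turn":0}]' | sed -n 4p
python3 -c "
from h import *
c,W=wcap();drum(2,W);drum(1,W);go(-98.5,-186,129)"
```

```text
contact_force: [0.8, 0.9, -0.3]
[279.  52.] 212 ztop 109.3 mid [-96.7 -70.4 108.8] [20. 12.  5.]
[318.  98.] 1686 ztop 84.5 mid [ -64.3 -108.5   85.5] [13. 65.  7.]
[370. 114.] 3376 ztop 86.8 mid [ -32.5 -119.8   87.2] [18. 88.  6.]
[273. 239.] 690 ztop 172.1 mid [ -99.4 -181.8  171.6] [23. 16.  5.]
drum x -46.0 y [-171.  -74.] ztop 89.7 12929
drum x -46.0 y [-48. -30.] ztop 89.4 3907
t 30.3 rack [ -94.3 -185.   207.5] shift [-0.0011 -0.0041  0.0785] turn 0.0 F [-0.1  1.3 -0.1] open -0.0
```

```bash
python3 -m inch '[{"claw":0,"translation":[-0.001,-0.004,0.01],"turn":0},{"claw":0,"translation":[-0.001,-0.004,0.02],"turn":0},{"claw":0,"translation":[-0.001,-0.004,0.032],"turn":0},{"claw":0,"translation":[-0.001,-0.004,0.044],"turn":0},{"claw":0,"translation":[-0.001,-0.004,0.056],"turn":0},{"claw":0,"translation":[-0.001,-0.004,0.066],"turn":0},{"claw":0,"translation":[-0.001,-0.004,0.073],"turn":0},{"claw":0,"translation":[-0.001,-0.004,0.076],"turn":0}]' | sed -n 4p
python3 -m inch '[{"claw":0,"translation":[0,0,0.002],"turn":0},{"claw":0,"translation":[0,0,0.004],"turn":0},{"claw":0,"translation":[0,0,0.006],"turn":0},{"claw":0,"translation":[0,0,0.007],"turn":0},{"claw":0,"translation":[0,0,0.008],"turn":0},{"claw":0,"translation":[0,0,0.008],"turn":0}]' | sed -n 4p
python3 -c "
from h import *
go(-98,-186,129)"
python3 -m inch '[{"claw":0,"translation":[0,0,-0.03],"turn":0},{"claw":0,"translation":[0,0,-0.07],"turn":0},{"claw":0,"translation":[0,0,-0.11],"turn":0},{"claw":0,"translation":[0,-0.04,-0.14],"turn":0},{"claw":0,"translation":[0,-0.08,-0.14],"turn":0},{"claw":0,"translation":[0,-0.08,-0.14],"turn":0},{"claw":0,"translation":[0,-0.08,-0.14],"turn":0}]' | sed -n 4p
python3 - <<'E'
from h import *
from cell import r
c,W=wcap();drum(2,W);drum(1,W)
cv2.imwrite("pics/w4.png",c["pixels"])
c=r.capture("side");cv2.imwrite("pics/side4.png",cv2.resize(c["pixels"][100:320,130:400],None,fx=2.7,fy=2.7))
W=world(c);m=orange(c);k,l,st,ce=cv2.connectedComponentsWithStats(m)
for i in range(1,k):
    if st[i,4]>12: print("side",ce[i].round(),torack(np.median(W[l==i],0)).round(),np.percentile(W[l==i][:,2],90).round(1))
E
```

```text
contact_force: [0.9, 2.5, 3.2]
contact_force: [-7.2, 7.2, 29.5]
t 31.5 rack [ -97.9 -186.4  128.8] shift [ 0.0004 -0.0001 -0.0002] turn 0.0 F [-7.2  7.2 29.5] open -0.0
contact_force: [0.6, 0.4, -0.1]
[367.  59.] 240 ztop 108.5 mid [-105.9  -65.1  108.3] [12. 20.  6.]
[441. 124.] 2639 ztop 87.5 mid [ -35.8 -123.1   87.9] [22. 94.  6.]
[393. 110.] 1754 ztop 81.8 mid [ -70.1 -118.5   82.6] [11. 85.  7.]
drum x -46.0 y [-172.  -75.] ztop 89.8 9418
drum x -46.0 y [-48. -12.] ztop 89.7 4618
side [238. 152.] [ -96. -185.  110.] 112.7
side [253. 173.] [-96. -63. 110.] 111.5
side [271. 197.] [-95.  62. 109.] 111.3
side [336. 373.] [ 50. 635. 220.] 221.7
side [323. 388.] [ 83. 646. 221.] 222.0
```

View pics/side4.png

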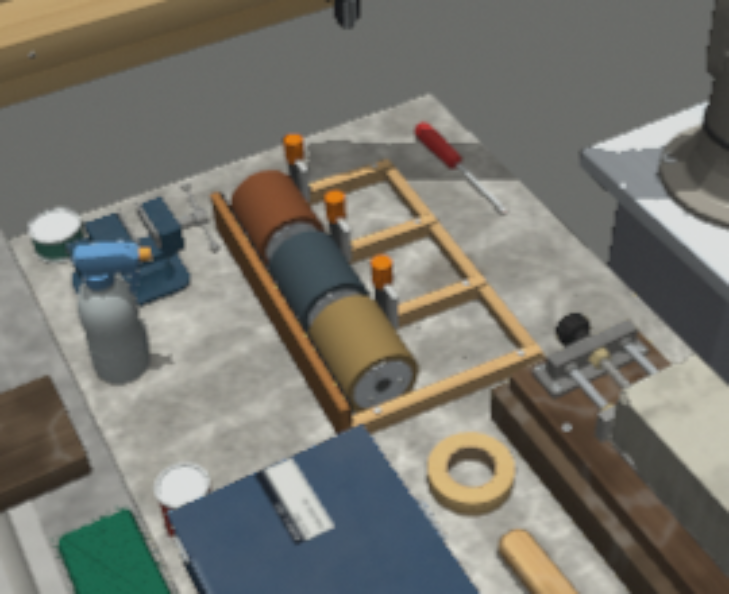

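View pics/w4.png

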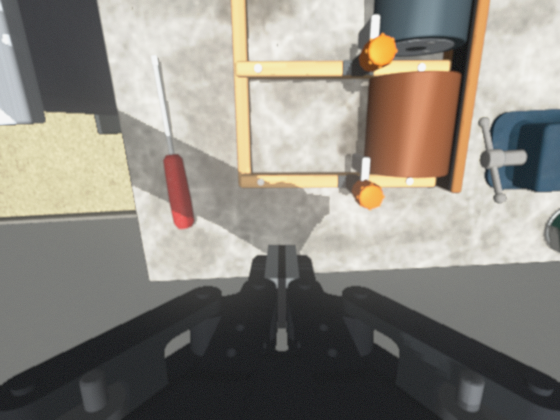

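In the side view all three drums (280,215), (320,275) and (362,350) lie against the stop. The caps at (294,150), (336,207) and (382,272) are down behind them. The wrist view agrees: cap_2 is at (369,194), and the tape and brush have not moved.

```bash
python3 -c "
from cell import r
print(r.sign_off())"
```

```text
the job is handed in; nothing more can be done
None
```

The job is handed in: all three drums were rolled to lie against the back stop, all three keeper caps are pressed fully home behind them, and the tape roll and brush were left alone.

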